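# Refill and lock up the archive's dry-air unit

## Robot

A 7-joint arm with a two-finger parallel gripper is mounted at the origin on the work surface. World frame = base frame: x ahead of the robot, y to its left, z up, the work surface at z = 0. Lengths are in m, angles in rad, forces in N, time in s.
With the tool pointing down it reaches from about 0.425 to 0.975 m from the base axis. Payload 16.7 kg.
Tool frame: the origin (TCP) lies at the very end of the fingers, on their centre line; the grasp point (between the pads) lies 19 mm behind it (tcp_to_grasp is the distance from the TCP to the grasp point, in m); z points along the fingers, y is the line along which they close (so a half turn about z gives the same grasp; the last joint's range is limited). The gripper opens to 85 mm and grips with 20 to 120 N. Pads are 22 mm wide; open, the fingers measure 114 mm over their backs; the gripper's body (76 mm by 85 mm) begins 54 mm behind the grasp point. The pads swing forward as they close: fully open they stand 13 mm farther back than shut.
Start: joints at [1.071, 0.426, 0.074, 1.606, -0.034, 1.111, -0.067], TCP at [0.232, -0.634, 0.231] pointing down, gripper open.
Joint ranges: [-2.85, 2.85], [-0.5, 2.14], [-1.23, 1.37], [0.21, 2.46], [-1.02, 4.16], [0.16, 2.05], [-2.73, 2.73]. Speed limits (rad/s): [1.89, 1.89, 2.39, 2.39, 3.01, 3.01, 3.01].

## Interface

Orientations are given as a 3x3 rotation matrix whose columns are the frame's x, y, z axes.
In Python, from station import get_obs, capture, camera_info, sign_off, trace, landmark_of, tcp_to_grasp gives the robot as it stands.
- The arm moves only by the tool apply_moves, never from a script. Its argument "moves" is a list that holds one entry, the list of rows, each a list of 6 numbers: the shift along the world's x, y, z in units of 25 mm (1.0 is 25 mm), then the turn, a rotation vector about the world's x, y, z in units of 6 degrees (1.0 is 6 degrees). In form: [[[tx, ty, tz, rx, ry, rz], ...]]. A call has 1 to 8 rows; each row shifts and turns the commanded pose from where the row before left it; what a row does not reach is not made up. A row lasts 1/8 s, in which the tool goes at most 62.5 mm and 10.7 degrees, less where a joint would pass 70% of its speed; a pose out of reach is approached as far as the arm can. A call is refused whole if a number of a shift passes 1 or a number of a turn 1, either way. A call with a gripper value outside its range is refused whole. "fingers" is the gripper command: -1 is fully open, 1 is shut, values between are in proportion, set as the call begins (left out, the last holds). The fingers move at their own pace and stop on an object; the grip force is fixed at half the most. Time passes only in rows, so rows that do not move let the fingers close. It gives the time, the measured TCP pose, the force, the opening and the grip force at its end, in the units of the state.
- get_obs(): the state, without advancing time (a new reading comes with each control period).
- capture(name): name is "scene" or "top" or "wrist"; returns the picture (384x512x3 uint8, blue, green, red); there is no depth.
- camera_info(name): a dict with "fov_y" (degrees; the focal length in pixels is half the picture's height over the tangent of half this angle, whatever the lens; pixels are square), "cx", "cy" (the principal point, pixels), "rvec" (rotation vector, rad) and "tvec" (3), from world to camera coordinates, as OpenCV has them; the wrist camera has in their place "T_tool_cam" (4x4, takes a point from camera to tool coordinates, whose origin is the TCP and whose axes are the flange's). Camera axes: x right, y down, z forward; pixel columns grow to the right and rows downward; lengths in m; the calibration is good to about 2 mm. A picture is of the moment at which its call begins: read the wrist's pose just before it. camera_info takes no time and is no camera call.
- sign_off(): hands the job in; it is judged then, once.
Trained networks look in the newest picture that a camera, given by its name, has taken for a name from the list of things; names that differ only in an ending like _2 or _b are one class to them, and where a whole thing is asked for, a point or a joint stands for the part that bears it (a point fixed in the world has none). Each returns a list of dicts, best first, with "score" (0 to 1); they miss things now and then, are a little off and sometimes report something else, mostly with a low value. They report only what shows in the picture. A call takes as long as a camera call. They do not tell look-alikes from the thing itself.
- trace(camera, target): "mask" (384x512 bool, what is visible of it) and "uv" ([column, row] in pixels, amid what is visible of it).
- landmark_of(camera, target): "uv" ([column, row] in pixels: a listed point, or the origin of a listed thing).
The state is a dict: "t": time; "joint_pos": joint angles; "qvel": joint speeds; "effort": joint torques, N m; "tool_pos": TCP position; "tcp_rot": TCP orientation; "contact_force": force on the tool from outside, world axes, zero at the start; "ft_torque": the same for the moment, N m; "grip_width": finger opening in m; "grasp_force": force on a finger pad.
Only numpy, scipy, OpenCV 4.12 (cv2) and the standard library are available. Lean on these libraries where they do the work, as an engineer would, in place of code of your own. Each camera call takes 0.05 s, during which the arm holds its last target. There are 200 camera calls.

## Task

Recharge the archive's dry-air unit: lay the three flat grey drying plates in the shallow steel tray so that all three lie flat on its floor, and push every filter cartridge that stands on the table into a free socket of the unit and turn it a quarter turn clockwise (seen from above) until it stays locked down. Only when all of that is in place, flip the unit's lever over to on (towards the sockets). Leave the other things on the table where they are.

Things in the scene. Friction and masses are not known exactly. Their poses are not given: they have to be found in the camera images.
- unit: dry-air unit, fixed: cream steel casing 260 x 104 mm, top deck 34 mm above the table, three sockets in a row along its x axis, 84 mm apart, and the switch lever on the table just beyond its -x end. Origin: underside, below the middle socket
- socket0 (a point): bayonet socket at the unit's local x = -84 mm: centre of its mouth, in the plane of the deck; axes as the unit's. Round bore 48 mm wide with slots 20 mm wide at its +x and -x sides (out to 33 mm from the centre), in a lip 6 mm thick. Under the lip the lugs can turn clockwise seen from above, 90 to 98 degrees, to an end stop; the other way is blocked. Socket1 and socket2 are alike
- socket1 (a point): middle socket, as socket0, at local x = 0. In each bore a spring plate meets the cartridge's foot 9 mm below the deck; it yields from 3 N on, 0.5 N more per mm, and bottoms 20 mm below the deck (9 N). The lugs clear the lip once the foot is 15 mm below the deck: push to 17 to 19 mm, then turn
- socket2 (a point): socket as socket0, at local x = 84 mm. A cartridge turned and let go is held by the spring, lugs up against the lip, foot 15 mm below the deck; not turned, it springs back up. Sockets may stay empty if there are fewer cartridges
- cartridge0: filter cartridge upright on the table, or absent: white drum 44 mm in diameter, 45 mm high, dark band; two bayonet lugs along its +x and -x (60 mm over the tips, 12 mm wide, 4 to 9 mm above the underside); on top a grip bar 40 mm along x, 12 mm thick, 24 mm high (top at 69 mm). About 0.12 kg. Origin: centre of the underside, z up; half a turn is the same. All are alike and fit any socket
- cartridge1: filter cartridge upright on the table, or absent: white drum 44 mm in diameter, 45 mm high, dark band; two bayonet lugs along its +x and -x (60 mm over the tips, 12 mm wide, 4 to 9 mm above the underside); on top a grip bar 40 mm along x, 12 mm thick, 24 mm high (top at 69 mm). About 0.12 kg. Origin: centre of the underside, z up; half a turn is the same. All are alike and fit any socket
- cartridge2: filter cartridge upright on the table, or absent: white drum 44 mm in diameter, 45 mm high, dark band; two bayonet lugs along its +x and -x (60 mm over the tips, 12 mm wide, 4 to 9 mm above the underside); on top a grip bar 40 mm along x, 12 mm thick, 24 mm high (top at 69 mm). About 0.12 kg. Origin: centre of the underside, z up; half a turn is the same. All are alike and fit any socket
- tray: shallow steel tray, fixed: inside 93 mm along its x by 123 mm along its y, walls 4 mm thick and 13 mm high, floor 4 mm thick. Origin: centre of the underside. The three plates together just fill it in one layer with about 3 mm play: in 30 mm squares, three rows along x and four columns along y.
- plate_large: grey desiccant plate 12 mm thick, 90 g, on top a lift fin 26 mm long, 10 mm thick, 24 mm high. Origin: underside, below the middle of the fin. Outline: L with two equal arms, 87 x 87 mm, arms 27 mm wide; the outer corner is at (-22.5, -22.5) mm, arms along +x and +y. Fin along the diagonal (1, -1). One filling: yaw = tray yaw - 90 degrees, corner in the tray's -x, +y corner
- plate_hook: grey desiccant plate 12 mm thick, 90 g, on top a lift fin 26 mm long, 10 mm thick, 24 mm high. Origin: underside, below the middle of the fin. J, 57 mm along x by 87 mm along y: the long arm covers x from -10.5 to 16.5 and y from -51 to 36 mm; at its +y end a short arm 27 mm wide reaches to x = -40.5 mm. Fin along y. In that filling: same yaw, at the tray's -y end, short arm towards plate_small
- plate_small: grey desiccant plate 12 mm thick, 90 g, on top a lift fin 26 mm long, 10 mm thick, 24 mm high. Origin: underside, below the middle of the fin. Outline: L with two equal arms, 57 x 57 mm, arms 27 mm wide; the outer corner is at (-21, -21) mm, arms along +x and +y. Fin along the diagonal (1, -1). In that filling: same yaw, nested in the inner corner of plate_large
- switch (a joint): the unit's on/off lever: hinge angle 0 (off, leaning 29 degrees towards the unit's -x) to 1.0 rad (on, leaning towards the unit's +x, the sockets). About 1 to 2 N on the knob moves it; it stays where it is left
- switch_tip (a point): centre of the lever's black ball knob, 26 mm in diameter; pivot 50 mm below it along the lever, 26 mm above the table, 168 mm from the unit's origin along its -x
- stamp: bystander: dark wooden rubber stamp standing on its face; to be left alone
- tape: bystander: roll of paper tape lying flat; to be left alone
- eraser: bystander: grey eraser; to be left alone
- paperweight: bystander: brass paperweight; to be left alone
- pencil_pot: bystander: dark steel pencil pot; to be left alone
- ledger: bystander: bound ledger lying flat; to be left alone
Not all that is in view belongs to the job. What is shaped like the plate_hook but green or pink is not meant.

How it is judged:
By the outcome, as a careful person would: the job done as asked, in the order asked, and still so for the second after the job is handed in, with the robot touching nothing.
Of cartridge0, cartridge1, cartridge2 only 2 to 3 are there at a start; the rules pass over those that are not, and their reading is None.
At some moment in a run one of plate_large, plate_hook, plate_small, cartridge0, cartridge1, cartridge2 may be knocked a few centimetres aside while the robot is not near it.
It also fails if it takes over 210 s, if anything falls off the work surface, if the arm or the gripper's body presses on something with over 40 N, if the wrist force passes 120 N, or if a joint passes its speed limit or range.

## Working session

There is one attempt and no reset: what is moved stays moved. The work goes in short steps, Python scripts to look and compute and a tool call to move; the robot and the scene stay as the last step left them, time stands still between calls to the robot, and variables do not carry over. Pictures are saved under pics/ and viewed, at most 14 in all, crops included, and the job is handed in when it is done.

Besides the shell and the picture viewer there is one more tool, called after "Call:" by a JSON object that holds its "api" and its "payload", one argument or row to a line. apply_moves: Moves the arm, as the interface text tells. Its arguments: {"type":"object","properties":{"moves":{"type":"array"},"fingers":{"type":"number"}},"required":["moves"]}

```bash
ls; mkdir -p pics
cat > h.py <<'E'
import numpy as np, cv2
from station import *
def K(ci): 
    f=192/np.tan(np.radians(ci['fov_y'])/2); return np.array([[f,0,ci['cx']],[0,f,ci['cy']],[0,0,1]])
def pose(name,obs=None):
    """world->cam R,t"""
    ci=camera_info(name)
    if name=='wrist':
        o=obs or get_obs(); T=np.eye(4); T[:3,:3]=o['tcp_rot']; T[:3,3]=o['tool_pos']
        W=np.linalg.inv(T@np.array(ci['T_tool_cam'])); return K(ci),W[:3,:3],W[:3,3]
    return K(ci),cv2.Rodrigues(np.array(ci['rvec'],float))[0],np.array(ci['tvec'],float).ravel()
def ray(P,uv):
    k,R,t=P; d=R.T@np.linalg.inv(k)@np.array([uv[0],uv[1],1.]); return -R.T@t,d/np.linalg.norm(d)
def atz(P,uv,z):
    c,d=ray(P,uv); return c+d*(z-c[2])/d[2]
def proj(P,X):
    k,R,t=P; x=k@(R@np.asarray(X,float)+t); return x[:2]/x[2]
def tri(rays):
    A=sum(np.eye(3)-np.outer(d,d) for c,d in rays); b=sum((np.eye(3)-np.outer(d,d))@c for c,d in rays)
    return np.linalg.solve(A,b)
E
python3 - <<'E'
from h import *
np.set_printoptions(precision=3,suppress=True)
o=get_obs(); print(o['t'],o['tool_pos'],o['tcp_rot'],tcp_to_grasp)
for n in ('scene','top','wrist'):
    ci=camera_info(n); print(n,ci)
    cv2.imwrite(f'pics/{n}0.png',capture(n))
T=['unit','socket0','socket1','socket2','cartridge0','tray','plate_large','plate_hook','plate_small','switch_tip']
for n in ('scene','top'):
    P=pose(n)
    for t in T:
        for r in landmark_of(n,t)[:4]:
            print(n,t,round(r['score'],2),np.round(r['uv']),atz(P,r['uv'],0.0))
print(get_obs()['t'])
E
```

```text
pics
0.0 [ 0.232 -0.634  0.231] [[ 0.939  0.344 -0.001]
 [ 0.344 -0.939  0.001]
 [-0.    -0.001 -1.   ]] 0.0187
scene {'fov_y': 48.656746453910756, 'cx': 261.9789570296056, 'cy': 183.0118689568527, 'rvec': array([ 1.969,  1.147, -0.569]), 'tvec': array([-0.192, -0.264,  1.713])}
top {'fov_y': 51.64151507663365, 'cx': 255.12570284942458, 'cy': 189.80147656794173, 'rvec': array([ 2.135, -2.135,  0.169]), 'tvec': array([-0.091,  0.557,  1.19 ])}
wrist {'fov_y': 62.44091777882212, 'cx': 257.15031417531117, 'cy': 195.66959168890318, 'T_tool_cam': array([[ 0.001, -0.945, -0.326,  0.084],
       [ 1.   ,  0.001,  0.   , -0.001],
       [-0.   , -0.326,  0.945, -0.143],
       [ 0.   ,  0.   ,  0.   ,  1.   ]])}
scene unit 0.55 [357. 176.] [0.595 0.24  0.   ]
scene unit 0.41 [308. 211.] [0.664 0.002 0.   ]
scene socket0 0.96 [378. 179.] [0.641 0.29  0.   ]
scene socket0 0.7 [359. 170.] [0.571 0.271 0.   ]
scene socket0 0.64 [346. 154.] [0.475 0.292 0.   ]
scene socket1 0.96 [378. 179.] [0.641 0.29  0.   ]
scene socket1 0.7 [359. 170.] [0.571 0.271 0.   ]
scene socket1 0.64 [346. 154.] [0.475
[... 1574 characters left out ...]
42  0.   ]
top cartridge0 0.58 [273. 231.] [ 0.431 -0.146  0.   ]
top tray 0.73 [222. 164.] [0.648 0.018 0.   ]
top tray 0.31 [140. 206.] [0.513 0.279 0.   ]
top tray 0.2 [212. 120.] [0.802 0.052 0.   ]
top plate_large 0.95 [272. 161.] [ 0.659 -0.145  0.   ]
top plate_large 0.5 [272. 230.] [ 0.434 -0.144  0.   ]
top plate_hook 0.89 [350. 185.] [ 0.581 -0.396  0.   ]
top plate_hook 0.8 [356. 287.] [ 0.258 -0.402  0.   ]
top plate_hook 0.74 [390. 185.] [ 0.58  -0.524  0.   ]
top plate_hook 0.73 [422. 222.] [ 0.46  -0.621  0.   ]
top plate_small 0.48 [310. 209.] [ 0.503 -0.265  0.   ]
top switch_tip 0.67 [212. 121.] [0.797 0.052 0.   ]
top switch_tip 0.62 [133. 241.] [ 0.401  0.296 -0.   ]
1.15
```

Run:
```python
import cv2
a=cv2.imread('pics/top0.png')[90:320,100:460]; cv2.imwrite('pics/topA.png',cv2.resize(a,(800,511),interpolation=cv2.INTER_CUBIC))
a=cv2.imread('pics/scene0.png')[110:300,40:410]; cv2.imwrite('pics/scA.png',cv2.resize(a,(800,411),interpolation=cv2.INTER_CUBIC))
```

```text
(no output)
```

View pics/topA.png

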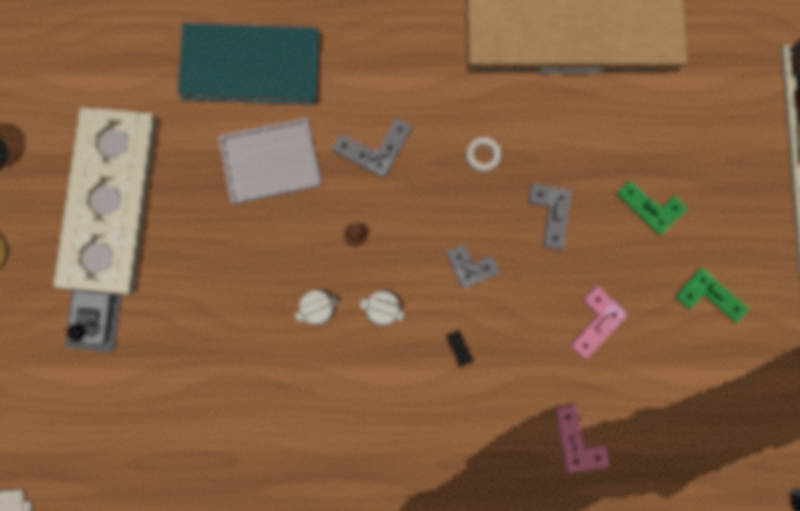

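View pics/scA.png

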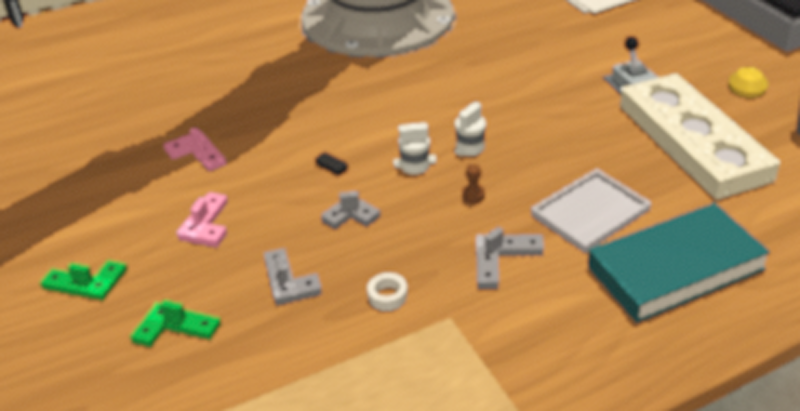

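```bash
cat > fit.py <<'E'
from h import *
from scipy.optimize import minimize
def box(x0,x1,y0,y1,z0,z1): return np.array([[x,y,z] for x in(x0,x1) for y in(y0,y1) for z in(z0,z1)])/1000
def cyl(r,z0,z1): return np.array([[r*np.cos(a),r*np.sin(a),z] for a in np.linspace(0,6.283,24) for z in(z0,z1)])/1000
def rz(p,a): c,s=np.cos(a),np.sin(a); return p@np.array([[c,s,0],[-s,c,0],[0,0,1]])
def finb(a): return rz(box(-13,13,-5,5,12,36),a)
q=np.pi/4
M={'plate_large':[box(-22.5,64.5,-22.5,4.5,0,12),box(-22.5,4.5,-22.5,64.5,0,12),finb(-q)],
'plate_small':[box(-21,36,-21,6,0,12),box(-21,6,-21,36,0,12),finb(-q)],
'plate_hook':[box(-10.5,16.5,-51,36,0,12),box(-40.5,16.5,9,36,0,12),finb(2*q)],
'cartridge':[cyl(22,0,45),box(-30,30,-6,6,4,9),box(-20,20,-6,6,45,69)],
'tray':[box(-50.5,50.5,-65.5,65.5,0,13)],
'unit':[box(-130,130,-52,52,0,34)]}
def sil(name,P,p):
    m=np.zeros((384*4,512*4),np.uint8); k,R,t=P
    for c in M[name]:
        w=rz(c,p[2])+[p[0],p[1],p[3] if len(p)>3 else 0]
        x=(w@R.T+t)@k.T; x=x[:,:2]/x[:,2:]
        cv2.fillConvexPoly(m,cv2.convexHull(np.round((x+.5)*4*16).astype(np.int32)),255,shift=4)
    return cv2.resize(m,(512,384),interpolation=cv2.INTER_AREA)/255.
def near(cam,P,target,xy,z=.01,r=25):
    rs=trace(cam,target); u=proj(P,[*xy,z])
    rs=[(np.hypot(*(np.array(a['uv'])-u)),a) for a in rs]
    rs=[x for x in rs if x[0]<r]
    return min(rs,key=lambda x:x[0])[1]['mask'].astype(float) if rs else None
def fit(name,views,xy,yaws=np.arange(0,360,30),z=0,freez=False):
    """views: [(P,mask)]; returns x,y,yaw,(z),IoU"""
    def cost(p,f=1):
        p=list(p)+([] if len(p)>3 else [z]); L=0
        for P,m in views:
            s=sil(name,P,p); L+=1-np.minimum(s,m).sum()/max(np.maximum(s,m).sum(),1)
        return L/len(views)
    c=sorted([(cost([*xy,np.radians(y)]),y) for y in yaws])[:3]
    best=None
    for _,y in c:
        n=4 if freez else 3
        x0=np.array([*xy,np.radians(y),z][:n]); S=np.vstack([x0]+[x0+d for d in np.diag([.012,.012,.3,.008][:n])])
        r=minimize(cost,x0,method='Nelder-Mead',options=dict(initial_simplex=S,xatol=1e-4,fatol=1e-4,maxiter=250))
        if best is None or r.fun<best.fun: best=r
    return best.x,1-best.fun
E
cat > coarse.py <<'E'
from fit import *
import sys
np.set_printoptions(precision=4,suppress=True)
G={'plate_large':(.66,-.145),'plate_small':(.505,-.266),'plate_hook':(.58,-.395),'cartridge0':(.44,-.04),'cartridge1':(.43,-.145),'tray':(.65,.02),'unit':(.603,.255)}
Ps={n:pose(n) for n in('top','scene')}
for n in Ps: capture(n)
for k,xy in G.items():
    v=[(Ps[n],near(n,Ps[n],k,xy)) for n in Ps]; v=[a for a in v if a[1] is not None]
    if not v: print(k,'no mask'); continue
    print(k,len(v),*fit(k.rstrip('01'),v,xy,freez=False))
E
python3 coarse.py
```

```text
plate_large 1 [ 0.6633 -0.1377 -0.5251] 0.9386673763669796
plate_small 2 [ 0.4977 -0.2694  5.1128] 0.8875037120271462
plate_hook 2 [ 0.5793 -0.3947  4.5337] 0.868909281997595
cartridge0 2 [ 0.4413 -0.0506  2.0661] 0.8368734167528521
cartridge1 1 [ 0.4404 -0.1416  4.395 ] 0.8920405941364026
tray 2 [0.6571 0.0194 0.2044] 0.9488211052824864
unit 2 [ 0.5936  0.2524 -0.0957] 0.841947749230359
```

Call:
{"api": "apply_moves", "payload": {
  "moves": [
    [[1, 0.8, 0, 0, 0, 0], [1, 0.8, 0, 0, 0, 0], [1, 0.8, 0, 0, 0, 0], [1, 0.8, 0, 0, 0, 0], [1, 0.8, 0, 0, 0, 0], [1, 0.8, 0, 0, 0, 0], [1, 0.8, 0, 0, 0, 0], [1, 0.8, 0, 0, 0, 0]]
  ]
}}

```text
t: 2.95
tool_pos: [0.4327, -0.4732, 0.2314]
tcp_rot: [[0.939, 0.344, 0.0], [0.344, -0.939, -0.0], [0.0, 0.0, -1.0]]
contact_force: [-0.1, -0.4, 0.2]
grip_width: 0.0856
grasp_force: 0.0
```

Call:
{"api": "apply_moves", "payload": {
  "moves": [
    [[1, 1, 0, 0, 0, 0], [1, 1, 0, 0, 0, 0], [1, 1, 0, 0, 0, 0], [0, 0, 0, 0, 0, 0]]
  ]
}}

```text
t: 3.45
tool_pos: [0.5093, -0.3962, 0.2313]
tcp_rot: [[0.938, 0.348, 0.001], [0.348, -0.938, 0.001], [0.001, -0.001, -1.0]]
contact_force: [-1.2, -0.4, 0.2]
grip_width: 0.0852
grasp_force: 0.0
```

```bash
cat > meas.py <<'E'
# usage: meas.py name x y yawdeg [keep]   (keep: combine with the views saved before, z free)
from fit import *
import sys,pickle,os
np.set_printoptions(precision=4,suppress=True)
name=sys.argv[1]; xy=(float(sys.argv[2]),float(sys.argv[3])); yaw=float(sys.argv[4]); comb='keep' in sys.argv
z=next((float(a[2:]) for a in sys.argv if a.startswith('z=')),0)
o=get_obs(); P=pose('wrist',o); im=capture('wrist'); cv2.imwrite(f'pics/w_{o["t"]:.2f}.png',im)
m=near('wrist',P,name+('0' if name=='cartridge' else ''),xy,z+.01,90)
print('t',o['t'],'tcp',o['tool_pos'],'yaw',np.degrees(np.arctan2(o['tcp_rot'][1,0],o['tcp_rot'][0,0])), 'uv',proj(P,[*xy,z]))
if m is None: print('no mask',[(r['score'],r['uv']) for r in trace('wrist',name)]); sys.exit()
r,s=fit(name,[(P,m)],xy,yaws=yaw+np.arange(-30,31,15),z=z); print('single',r[:2],np.degrees(r[2]),'IoU',s)
f=f'v_{name}.pkl'; V=pickle.load(open(f,'rb')) if comb and os.path.exists(f) else []
V.append((P,m)); pickle.dump(V,open(f,'wb'))
if len(V)>1:
    r,s=fit(name,V,r[:2],yaws=[np.degrees(r[2])],z=z,freez=True); print('multi',r[:2],np.degrees(r[2]),'z',r[3],'IoU',s)
c=im.copy(); e=sil(name,P,r if len(r)>3 else [*r,z]); cs,_=cv2.findContours((e>.5).astype(np.uint8),0,2); cv2.drawContours(c,cs,-1,(0,0,255),1); cv2.imwrite(f'pics/fit_{name}.png',c)
E
python3 meas.py plate_hook .579 -.395 260; python3 meas.py plate_small .498 -.269 293
```

```text
t 3.45 tcp [ 0.5093 -0.3962  0.2313] yaw 20.348728355607623 uv [278.1905 103.3569]
single [ 0.5787 -0.3927] 259.6842378763193 IoU 0.9722364806320604
t 3.55 tcp [ 0.5069 -0.3989  0.2313] yaw 20.122317069937996 uv [150.2321 129.2321]
single [ 0.4966 -0.2669] 292.65257021386617 IoU 0.955005460236896
```

View pics/fit_plate_hook.png

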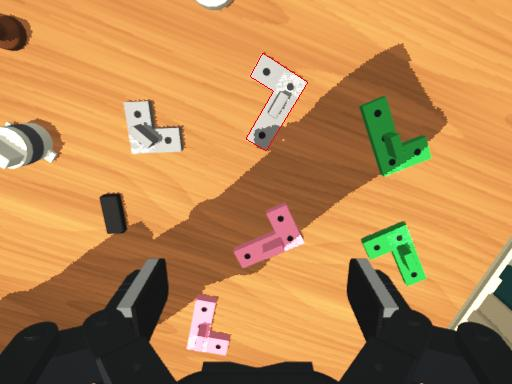

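Call:
{"api": "apply_moves", "payload": {
  "moves": [
    [[0.48, 0.04, -0.87, 0, 0, -0.845], [0.48, 0.04, -0.87, 0, 0, -0.845], [0.48, 0.04, -0.87, 0, 0, -0.845], [0.48, 0.04, -0.87, 0, 0, -0.845], [0.48, 0.04, -0.87, 0, 0, -0.845], [0.48, 0.04, -0.87, 0, 0, -0.845], [0, 0, 0, 0, 0, 0], [0, 0, 0, 0, 0, 0]]
  ],
  "fingers": -0.1
}}

```text
t: 4.65
tool_pos: [0.5784, -0.3938, 0.1016]
tcp_rot: [[0.984, -0.178, 0.0], [-0.178, -0.984, -0.001], [0.0, 0.001, -1.0]]
contact_force: [-0.1, -0.4, 0.9]
grip_width: 0.0469
grasp_force: 0.0
```

```bash
python3 meas.py plate_hook .5787 -.3927 260 keep
```

```text
t 4.65 tcp [ 0.5784 -0.3938  0.1016] yaw -10.265368828258955 uv [255.9609 194.5751]
single [ 0.5782 -0.3927] 259.9407192815068 IoU 0.9804578666247328
multi [ 0.5785 -0.3927] 260.01994197815316 z 3.699507122767366e-05 IoU 0.9729887708440395
```

Call:
{"api": "apply_moves", "payload": {
  "moves": [
    [[0, 0.04, -0.9, 0, 0, 0.05], [0, 0, -0.9, 0, 0, 0], [0, 0, -0.9, 0, 0, 0], [0, 0, -0.8, 0, 0, 0], [0, 0, 0, 0, 0, 0]]
  ]
}}

```text
t: 5.38
tool_pos: [0.5779, -0.3912, 0.0112]
tcp_rot: [[0.985, -0.174, -0.003], [-0.174, -0.985, 0.002], [-0.003, -0.001, -1.0]]
contact_force: [-0.4, -0.1, 1.4]
grip_width: 0.047
grasp_force: 0.0
```

Call:
{"api": "apply_moves", "payload": {
  "moves": [
    [[0, 0, 0, 0, 0, 0], [0, 0, 0, 0, 0, 0], [0, 0, 0, 0, 0, 0], [0, 0, 0, 0, 0, 0], [0, 0, 0.5, 0, 0, 0], [0, 0, 1, 0, 0, 0], [0, 0, 1, 0, 0, 0], [0, 0, 1, 0, 0, 0]]
  ],
  "fingers": 1
}}

```text
t: 6.38
tool_pos: [0.5789, -0.3919, 0.1025]
tcp_rot: [[0.985, -0.174, 0.0], [-0.174, -0.985, -0.0], [0.0, 0.0, -1.0]]
contact_force: [0.0, -0.6, -0.9]
grip_width: 0.0089
grasp_force: 58.5
```

Call:
{"api": "apply_moves", "payload": {
  "moves": [
    [[-0.1, 1, 0.5, 0, 0, 0.45], [-0.1, 1, 0.5, 0, 0, 0.45], [-0.1, 1, 0.5, 0, 0, 0.45], [-0.1, 1, 0.5, 0, 0, 0.45], [-0.1, 1, 0.5, 0, 0, 0.45], [-0.1, 1, 0.5, 0, 0, 0.45], [-0.1, 1, 0.5, 0, 0, 0.45], [-0.1, 1, 0.5, 0, 0, 0.45]]
  ]
}}

```text
t: 7.38
tool_pos: [0.5587, -0.1902, 0.2017]
tcp_rot: [[0.979, 0.204, 0.0], [0.204, -0.979, -0.0], [0.0, 0.0, -1.0]]
contact_force: [-0.6, 0.8, -0.4]
grip_width: 0.0086
grasp_force: 58.4
```

Call:
{"api": "apply_moves", "payload": {
  "moves": [
    [[0, 1, 0, 0, 0, 0], [0, 1, 0, 0, 0, 0], [0, 1, 0, 0, 0, 0], [0, 1, 0, 0, 0, 0], [0, 1, 0, 0, 0, 0], [0, 1, 0, 0, 0, 0], [0, 1, 0, 0, 0, 0], [0, 0, 0, 0, 0, 0]]
  ]
}}

```text
t: 8.38
tool_pos: [0.5587, -0.0141, 0.2013]
tcp_rot: [[0.979, 0.205, 0.0], [0.205, -0.979, 0.001], [0.0, -0.001, -1.0]]
contact_force: [0.2, 0.1, -0.5]
grip_width: 0.0087
grasp_force: 58.5
```

```bash
python3 meas.py tray .657 .019 11.7
```

```text
t 8.375 tcp [ 0.5587 -0.0141  0.2013] yaw 11.828698495117361 uv [245.6332  66.0857]
single [0.6558 0.0218] 11.918678990149935 IoU 0.9834901777927847
```

View pics/fit_tray.png

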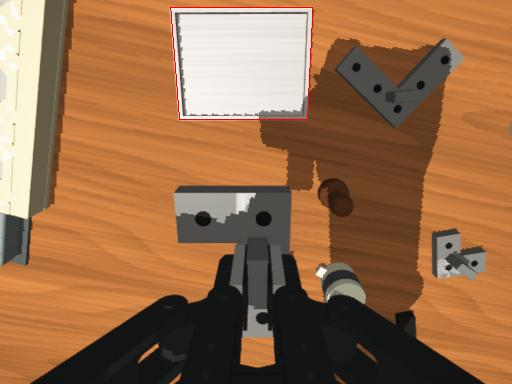

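Call:
{"api": "apply_moves", "payload": {
  "moves": [
    [[0, -1, -0.5, 0, 0, 0], [0, -1, -0.5, 0, 0, 0], [0, -0.5, -0.5, 0, 0, 0], [0, 0, 0, 0, 0, 0], [0, 0, 0, 0, 0, 0]]
  ]
}}

```text
t: 9.1
tool_pos: [0.5591, -0.0785, 0.1636]
tcp_rot: [[0.98, 0.201, 0.0], [0.201, -0.98, 0.0], [0.0, -0.0, -1.0]]
contact_force: [1.0, 0.4, -0.9]
grip_width: 0.0088
grasp_force: 58.6
```

```bash
python3 meas.py tray .6558 .0218 11.9 keep
cat > place.py <<'E'
import numpy as np,sys
from station import get_obs
x,y,a=map(float,sys.argv[1:4]); a=np.radians(a); R=np.array([[np.cos(a),-np.sin(a)],[np.sin(a),np.cos(a)]])
for n,v in dict(large=(-21,36),small=(7.5,7.5),hook=(7.5,-42)).items(): print(n,np.array([x,y])+R@np.array(v)/1000)
E
python3 place.py .6558 .0218 11.9
```

```text
t 9.1 tcp [ 0.5591 -0.0785  0.1636] yaw 11.61513475156451 uv [168.5023  48.9095]
single [0.6557 0.0218] 11.80897173951314 IoU 0.9937831177271185
multi [0.6558 0.022 ] 11.881786764695779 z -0.0006248553363782218 IoU 0.9887974002485895
large [0.62782796 0.05269604]
small [0.66159229 0.03068535]
hook [ 0.67179939 -0.01775085]
```

Call:
{"api": "apply_moves", "payload": {
  "moves": [
    [[0.9, 0.486, 0, 0, 0, 0.04], [0.9, 0.486, 0, 0, 0, 0], [0.9, 0.486, 0, 0, 0, 0], [0.9, 0.486, -0.9, 0, 0, 0], [0.9, 0.486, -0.9, 0, 0, 0], [0, 0, -0.9, 0, 0, 0], [0, 0, -0.9, 0, 0, 0], [0, 0, 0, 0, 0, 0]]
  ]
}}

```text
t: 10.2
tool_pos: [0.6705, -0.0178, 0.0721]
tcp_rot: [[0.979, 0.206, -0.003], [0.206, -0.979, 0.0], [-0.002, -0.001, -1.0]]
contact_force: [0.2, -0.2, -1.5]
grip_width: 0.0088
grasp_force: 58.5
```

Call:
{"api": "apply_moves", "payload": {
  "moves": [
    [[0, 0, 0, 0, 0, 0], [0, 0, 0, 0, 0, 0]]
  ]
}}

```text
t: 10.45
tool_pos: [0.6721, -0.0185, 0.0746]
tcp_rot: [[0.979, 0.205, 0.002], [0.205, -0.979, 0.0], [0.002, 0.0, -1.0]]
contact_force: [-0.6, -0.1, -1.2]
grip_width: 0.009
grasp_force: 58.5
```

Call:
{"api": "apply_moves", "payload": {
  "moves": [
    [[0, 0.03, -0.6, 0, 0, 0.02], [0, 0, -0.6, 0, 0, 0], [0, 0, -0.6, 0, 0, 0], [0, 0, -0.3, 0, 0, 0], [0, 0, -0.08, 0, 0, 0], [0, 0, 0, 0, 0, 0], [0, 0, 0, 0, 0, 0]]
  ]
}}

```text
t: 11.32
tool_pos: [0.6716, -0.0179, 0.0188]
tcp_rot: [[0.978, 0.207, 0.0], [0.207, -0.978, 0.0], [0.0, -0.0, -1.0]]
contact_force: [-0.6, -0.5, -1.4]
grip_width: 0.0084
grasp_force: 58.6
```

Call:
{"api": "apply_moves", "payload": {
  "moves": [
    [[0, 0, 0, 0, 0, 0], [0, 0, 0, 0, 0, 0], [0, 0, 0.6, 0, 0, 0], [0, 0, 1, 0, 0, 0], [0, 0, 1, 0, 0, 1], [0, 0, 1, 0, 0, 1], [0, -0.8, 1, 0, 0, 1], [0, -0.8, 0, 0, 0, 1]]
  ],
  "fingers": 0.3
}}

```text
t: 12.32
tool_pos: [0.6728, -0.0583, 0.1374]
tcp_rot: [[0.807, 0.59, 0.004], [0.59, -0.807, -0.0], [0.003, 0.003, -1.0]]
contact_force: [0.3, -0.8, -0.5]
grip_width: 0.0296
grasp_force: 0.0
```

Call:
{"api": "apply_moves", "payload": {
  "moves": [
    [[0, -0.8, 0, 0, 0, 1], [0, -0.8, 0, 0, 0, 1], [0, -0.8, 0, 0, 0, 1], [0, -0.8, 0, 0, 0, 1], [0, 0, 0, 0, 0, 1], [0, 0, 0, 0, 0, 1], [0, 0, 0, 0, 0, 1], [0, 0, 0, 0, 0, 1]]
  ],
  "fingers": -0.1
}}

```text
t: 13.32
tool_pos: [0.6716, -0.1381, 0.135]
tcp_rot: [[0.102, 0.995, 0.001], [0.995, -0.102, -0.001], [-0.0, 0.001, -1.0]]
contact_force: [0.8, 0.5, -0.1]
grip_width: 0.0472
grasp_force: 0.0
```

Call:
{"api": "apply_moves", "payload": {
  "moves": [
    [[0, 0, 0, 0, 0, 1], [0, 0, 0, 0, 0, 1], [0, 0, 0, 0, 0, 1], [0, 0, 0, 0, 0, 0.5], [0, 0, 0, 0, 0, 0], [0, 0, 0, 0, 0, 0]]
  ]
}}

```text
t: 14.08
tool_pos: [0.6715, -0.138, 0.1344]
tcp_rot: [[-0.256, 0.967, 0.0], [0.967, 0.256, -0.0], [-0.0, 0.0, -1.0]]
contact_force: [-1.0, 0.0, -0.8]
grip_width: 0.047
grasp_force: 0.0
```

```bash
python3 meas.py plate_large .663 -.138 -30
```

```text
t 14.075 tcp [ 0.6715 -0.138   0.1344] yaw 104.85480955512517 uv [248.5742 182.0503]
single [ 0.6613 -0.1354] -28.53163486436035 IoU 0.980762650868227
```

View pics/fit_plate_large.png

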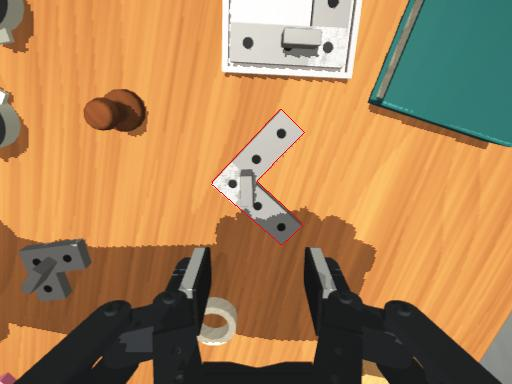

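Call:
{"api": "apply_moves", "payload": {
  "moves": [
    [[-0.2, 0.05, -0.7, 0, 0, 0.14], [-0.21, 0.05, -0.7, 0, 0, 0.13], [0, 0, 0, 0, 0, 0], [0, 0, 0, 0, 0, 0]]
  ]
}}

```text
t: 14.68
tool_pos: [0.6613, -0.1353, 0.0988]
tcp_rot: [[-0.285, 0.959, -0.0], [0.959, 0.285, 0.0], [0.0, -0.0, -1.0]]
contact_force: [-0.2, 0.4, -0.3]
grip_width: 0.0469
grasp_force: 0.0
```

```bash
python3 meas.py plate_large .6613 -.1354 -28.5 keep
```

```text
t 14.675 tcp [ 0.6613 -0.1353  0.0988] yaw 106.55242859022793 uv [257.628 197.453]
single [ 0.6613 -0.1355] -28.498774618956425 IoU 0.9472182881079728
multi [ 0.6614 -0.1361] -28.523457465000924 z -0.0019600273320588392 IoU 0.966449497345965
```

Call:
{"api": "apply_moves", "payload": {
  "moves": [
    [[0, 0, -0.9, 0, 0, 0], [0, 0, -0.9, 0, 0, 0], [0, 0, -0.9, 0, 0, 0], [0, 0, -0.6, 0, 0, 0], [0, 0, -0.07, 0, 0, 0], [0, 0, 0, 0, 0, 0]]
  ]
}}

```text
t: 15.52
tool_pos: [0.6615, -0.1353, 0.0148]
tcp_rot: [[-0.285, 0.959, 0.0], [0.959, 0.285, 0.0], [-0.0, 0.0, -1.0]]
contact_force: [-0.1, -0.5, 0.4]
grip_width: 0.0466
grasp_force: 0.0
```

Call:
{"api": "apply_moves", "payload": {
  "moves": [
    [[0, 0, 0, 0, 0, 0], [0, 0, 0, 0, 0, 0], [0, 0, 0, 0, 0, 0], [0, 0, 0, 0, 0, 0], [0, 0, 0.5, 0, 0, 0], [0, 0, 1, 0, 0, 0], [0, 0, 1, 0, 0, 0], [0, 0, 1, 0, 0, 0]]
  ],
  "fingers": 1
}}

```text
t: 16.52
tool_pos: [0.6612, -0.1353, 0.1037]
tcp_rot: [[-0.285, 0.959, 0.0], [0.959, 0.285, -0.0], [-0.0, 0.0, -1.0]]
contact_force: [0.2, -0.9, -0.9]
grip_width: 0.0084
grasp_force: 58.5
```

Call:
{"api": "apply_moves", "payload": {
  "moves": [
    [[-0.134, 0.753, 0, 0, 0, -0.827], [-0.134, 0.753, 0, 0, 0, -0.827], [-0.134, 0.753, 0, 0, 0, -0.827], [-0.134, 0.753, 0, 0, 0, -0.827], [-0.134, 0.753, 0, 0, 0, -0.827], [-0.134, 0.753, 0, 0, 0, -0.827], [-0.134, 0.753, 0, 0, 0, -0.827], [-0.134, 0.753, 0, 0, 0, -0.827]]
  ]
}}

```text
t: 17.52
tool_pos: [0.6343, 0.0159, 0.1029]
tcp_rot: [[0.395, 0.918, 0.0], [0.918, -0.395, 0.0], [0.0, 0.0, -1.0]]
contact_force: [0.1, 0.3, -1.4]
grip_width: 0.0088
grasp_force: 58.4
```

Call:
{"api": "apply_moves", "payload": {
  "moves": [
    [[-0.134, 0.753, 0, 0, 0, -0.827], [-0.134, 0.753, 0, 0, 0, -0.827], [0, 0, 0, 0, 0, 0], [0, 0, -0.5, 0, 0, 0], [0, 0, 0, 0, 0, 0], [0, 0, 0, 0, 0, 0]]
  ]
}}

```text
t: 18.27
tool_pos: [0.6276, 0.0522, 0.0892]
tcp_rot: [[0.546, 0.838, -0.001], [0.838, -0.546, -0.0], [-0.0, -0.0, -1.0]]
contact_force: [0.6, -0.3, -0.7]
grip_width: 0.0086
grasp_force: 58.5
```

Run:
```python
from h import *
o=get_obs(); print(o['tool_pos'],np.degrees(np.arctan2(o['tcp_rot'][1,0],o['tcp_rot'][0,0])))
cv2.imwrite('pics/wl.png',capture('wrist'))
```

```text
[0.62762503 0.05218105 0.08924669] 56.913353855074924
```

View pics/wl.png

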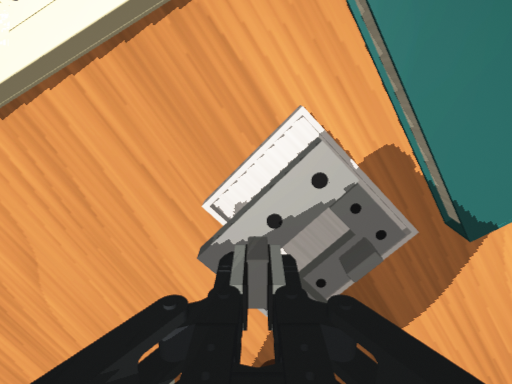

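Call:
{"api": "apply_moves", "payload": {
  "moves": [
    [[0, 0.02, -0.8, 0, 0, 0], [0, 0, -0.8, 0, 0, 0], [0, 0, -0.6, 0, 0, 0], [0, 0, -0.3, 0, 0, 0], [0, 0, -0.25, 0, 0, 0], [0, 0, 0, 0, 0, 0], [0, 0, 0, 0, 0, 0]]
  ]
}}

```text
t: 19.2
tool_pos: [0.628, 0.0534, 0.0213]
tcp_rot: [[0.546, 0.838, 0.001], [0.838, -0.546, 0.0], [0.0, 0.0, -1.0]]
contact_force: [-1.3, -0.3, -0.5]
grip_width: 0.0088
grasp_force: 58.5
```

Call:
{"api": "apply_moves", "payload": {
  "moves": [
    [[0, 0, -0.06, 0, 0, 0], [0, 0, 0, 0, 0, 0]]
  ]
}}

```text
t: 19.45
tool_pos: [0.6277, 0.0534, 0.0195]
tcp_rot: [[0.546, 0.838, 0.0], [0.838, -0.546, 0.0], [0.0, 0.0, -1.0]]
contact_force: [-0.5, -0.1, -1.2]
grip_width: 0.0092
grasp_force: 58.5
```

Call:
{"api": "apply_moves", "payload": {
  "moves": [
    [[0, 0, 0, 0, 0, 0], [0, 0, 0, 0, 0, 0], [0, 0, 0.6, 0, 0, 0], [0, 0, 1, 0, 0, 0], [0, 0, 1, 0, 0, 0], [0, 0, 1, 0, 0, 0], [0, 0, 1, 0, 0, 0], [0, 0, 1, 0, 0, 0]]
  ],
  "fingers": 0.3
}}

```text
t: 20.45
tool_pos: [0.6277, 0.0535, 0.1614]
tcp_rot: [[0.546, 0.838, 0.001], [0.838, -0.546, 0.0], [0.001, 0.001, -1.0]]
contact_force: [-0.4, 0.3, -0.1]
grip_width: 0.0299
grasp_force: 0.0
```

Call:
{"api": "apply_moves", "payload": {
  "moves": [
    [[-0.4, -1, 0, 0, 0, 0.14], [-0.4, -1, 0, 0, 0, 0.14], [-0.4, -1, 0, 0, 0, 0.14], [-0.4, -1, 0, 0, 0, 0.14], [-0.4, -1, 0, 0, 0, 0.14], [-0.4, -1, 0, 0, 0, 0.14], [-0.4, -1, 0, 0, 0, 0.14], [-0.4, -1, 0, 0, 0, 0.14]]
  ],
  "fingers": -0.1
}}

```text
t: 21.45
tool_pos: [0.5475, -0.1474, 0.1605]
tcp_rot: [[0.443, 0.896, 0.001], [0.896, -0.443, -0.0], [0.0, 0.001, -1.0]]
contact_force: [-0.3, -0.3, -0.4]
grip_width: 0.047
grasp_force: 0.0
```

Call:
{"api": "apply_moves", "payload": {
  "moves": [
    [[-0.4, -1, 0, 0, 0, 0.14], [-0.4, -1, 0, 0, 0, 0.14], [-0.4, -1, 0, 0, 0, 0.14], [-0.4, -1, -0.6, 0, 0, 0.14], [-0.4, -0.8, -0.6, 0, 0, 0.14], [0, 0, 0, 0, 0, 0], [0, 0, 0, 0, 0, 0]]
  ]
}}

```text
t: 22.32
tool_pos: [0.4983, -0.2661, 0.1303]
tcp_rot: [[0.377, 0.926, 0.001], [0.926, -0.377, -0.0], [0.0, 0.001, -1.0]]
contact_force: [0.2, 0.7, -0.1]
grip_width: 0.0466
grasp_force: 0.0
```

```bash
python3 meas.py plate_small .4966 -.2669 -67.4 keep
```

```text
t 22.325 tcp [ 0.4983 -0.2661  0.1303] yaw 67.8710443681588 uv [256.2993 186.8649]
single [ 0.4967 -0.2667] -67.26539655531175 IoU 0.977796908237605
multi [ 0.4966 -0.2669] -67.37356152720275 z -0.0002999285432007442 IoU 0.9659394047935808
```

Call:
{"api": "apply_moves", "payload": {
  "moves": [
    [[-0.06, -0.03, -1, 0, 0, -0.03], [0, 0, -1, 0, 0, 0], [0, 0, -1, 0, 0, 0], [0, 0, -1, 0, 0, 0], [0, 0, -0.63, 0, 0, 0], [0, 0, 0, 0, 0, 0], [0, 0, 0, 0, 0, 0]]
  ]
}}

```text
t: 23.3
tool_pos: [0.4968, -0.2674, 0.0144]
tcp_rot: [[0.38, 0.925, 0.001], [0.925, -0.38, -0.0], [-0.0, 0.001, -1.0]]
contact_force: [0.2, 0.1, -0.5]
grip_width: 0.0469
grasp_force: 0.0
```

Call:
{"api": "apply_moves", "payload": {
  "moves": [
    [[0, 0, 0, 0, 0, 0], [0, 0, 0, 0, 0, 0], [0, 0, 0, 0, 0, 0], [0, 0, 0, 0, 0, 0], [0, 0, 0.6, 0, 0, 0], [0, 0, 1, 0, 0, 0], [0, 0, 1, 0, 0, 0], [0, 0, 1, 0, 0, 0]]
  ],
  "fingers": 1
}}

```text
t: 24.3
tool_pos: [0.4962, -0.2674, 0.1054]
tcp_rot: [[0.38, 0.925, 0.001], [0.925, -0.38, -0.0], [0.0, 0.001, -1.0]]
contact_force: [-1.6, -0.4, -1.0]
grip_width: 0.0089
grasp_force: 58.5
```

Call:
{"api": "apply_moves", "payload": {
  "moves": [
    [[0.55, 0.99, 1, 0, 0, -0.15], [0.55, 0.99, 1, 0, 0, -0.15], [0.55, 0.99, 0, 0, 0, -0.15], [0.55, 0.99, 0, 0, 0, -0.15], [0.55, 0.99, 0, 0, 0, -0.15], [0.55, 0.99, 0, 0, 0, -0.15], [0.55, 0.99, 0, 0, 0, -0.15], [0.55, 0.99, 0, 0, 0, -0.15]]
  ]
}}

```text
t: 25.3
tool_pos: [0.6065, -0.0686, 0.1546]
tcp_rot: [[0.493, 0.87, 0.001], [0.87, -0.493, -0.0], [0.0, 0.001, -1.0]]
contact_force: [-0.3, -0.6, -0.3]
grip_width: 0.0091
grasp_force: 58.5
```

Call:
{"api": "apply_moves", "payload": {
  "moves": [
    [[0.55, 0.99, 0, 0, 0, -0.15], [0.55, 0.99, 0, 0, 0, -0.15], [0.55, 0.99, 0, 0, 0, -0.15], [0.55, 0.99, -0.5, 0, 0, -0.15], [0, 0, -1, 0, 0, 0], [0, 0, -1, 0, 0, 0], [0, 0, 0, 0, 0, 0], [0, 0, 0, 0, 0, 0]]
  ]
}}

```text
t: 26.3
tool_pos: [0.6617, 0.0296, 0.0925]
tcp_rot: [[0.547, 0.837, 0.001], [0.837, -0.547, 0.0], [0.001, 0.001, -1.0]]
contact_force: [0.0, 0.1, -0.3]
grip_width: 0.0088
grasp_force: 58.5
```

Run:
```python
from h import *
o=get_obs(); print(o['tool_pos'],np.degrees(np.arctan2(o['tcp_rot'][1,0],o['tcp_rot'][0,0])))
cv2.imwrite('pics/ws.png',capture('wrist'))
```

```text
[0.66167666 0.02964446 0.09250939] 56.866922345773354
```

View pics/ws.png

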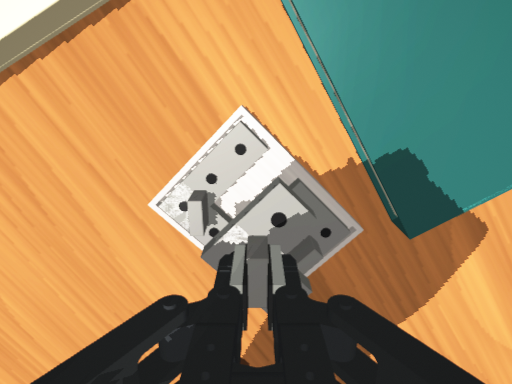

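Call:
{"api": "apply_moves", "payload": {
  "moves": [
    [[0, 0.044, -0.8, 0, 0, 0], [0, 0, -0.8, 0, 0, 0], [0, 0, -0.6, 0, 0, 0], [0, 0, -0.4, 0, 0, 0], [0, 0, -0.31, 0, 0, 0], [0, 0, 0, 0, 0, 0], [0, 0, 0, 0, 0, 0]]
  ]
}}

```text
t: 27.22
tool_pos: [0.6614, 0.0307, 0.0184]
tcp_rot: [[0.546, 0.837, 0.0], [0.837, -0.546, 0.0], [0.0, 0.0, -1.0]]
contact_force: [0.0, -0.6, -0.9]
grip_width: 0.0088
grasp_force: 59.6
```

Call:
{"api": "apply_moves", "payload": {
  "moves": [
    [[0, 0, 0, 0, 0, 0], [0, 0, 0, 0, 0, 0], [0, 0, 0.6, 0, 0, 0], [0, 0, 1, 0, 0, 0], [0, 0, 1, 0, 0, 0], [0, 0, 1, 0, 0, 0], [0, 0, 1, 0, 0, 0], [0, 0, 1, 0, 0, 0]]
  ],
  "fingers": 0.5
}}

```text
t: 28.22
tool_pos: [0.6613, 0.0308, 0.1604]
tcp_rot: [[0.546, 0.838, 0.001], [0.838, -0.546, 0.0], [0.001, 0.001, -1.0]]
contact_force: [0.4, 0.1, -0.0]
grip_width: 0.0212
grasp_force: 0.0
```

Call:
{"api": "apply_moves", "payload": {
  "moves": [
    [[-0.3, 0.7, 0.3, 0, 0, 0.6], [-0.3, 0.7, 0.3, 0, 0, 0.6], [-0.3, 0.7, 0.3, 0, 0, 0.6], [-0.3, 0.7, 0.3, 0, 0, 0.6], [-0.3, 0.7, 0.3, 0, 0, 0.6], [-0.3, 0.7, 0.3, 0, 0, 0.6], [-0.3, 0.7, 0.3, 0, 0, 0.6], [-0.3, 0.7, 0.3, 0, 0, 0.6]]
  ]
}}

```text
t: 29.22
tool_pos: [0.6006, 0.1719, 0.2188]
tcp_rot: [[0.071, 0.997, -0.0], [0.997, -0.071, -0.0], [-0.0, -0.0, -1.0]]
contact_force: [-0.6, 0.7, -0.0]
grip_width: 0.0214
grasp_force: 0.0
```

Call:
{"api": "apply_moves", "payload": {
  "moves": [
    [[0, 0, 0, 0, 0, 0], [0, 0, 0, 0, 0, 0]]
  ]
}}

```text
t: 29.48
tool_pos: [0.6013, 0.1702, 0.2181]
tcp_rot: [[0.076, 0.997, -0.0], [0.997, -0.076, -0.0], [-0.0, -0.0, -1.0]]
contact_force: [0.6, -0.4, -0.6]
grip_width: 0.0215
grasp_force: 0.0
```

```bash
cat > sock.py <<'E'
from h import *; import sys,pickle,os
np.set_printoptions(precision=4,suppress=True)
o=get_obs(); P=pose('wrist',o); capture('wrist')
L=[(r['score'],ray(P,r['uv']),atz(P,r['uv'],.034),r['uv']) for r in landmark_of('wrist','socket1') if r['score']>.3]
for l in L: print('sock',l[0],l[2],l[3])
for r in landmark_of('wrist','switch_tip')[:2]: print('tip',r['score'],atz(P,r['uv'],.07),r['uv'])
if os.path.exists('sock.pkl'):
    for a in pickle.load(open('sock.pkl','rb')):
        for l in L:
            if np.hypot(*(a[2]-l[2])[:2])<.02: print('tri',tri([a[1],l[1]]))
pickle.dump(L,open('sock.pkl','wb'))
E
python3 meas.py unit .603 .255 -8; python3 sock.py
```

```text
t 29.475 tcp [0.6013 0.1702 0.2181] yaw 85.6323727925215 uv [253.3921  86.1546]
single [0.5942 0.2554] -5.192638089510926 IoU 0.8319989019239153
sock 0.95 [0.677  0.2504 0.034 ] [329.1, 84.6]
sock 0.71 [0.5122 0.2636 0.034 ] [159.1, 83.9]
sock 0.62 [0.5944 0.255  0.034 ] [244.1, 86.4]
tip 0.93 [0.4034 0.2723 0.07  ] [20.7, 83.1]
tip 0.67 [0.5963 0.2534 0.07  ] [244.8, 88.2]
```

View pics/fit_unit.png

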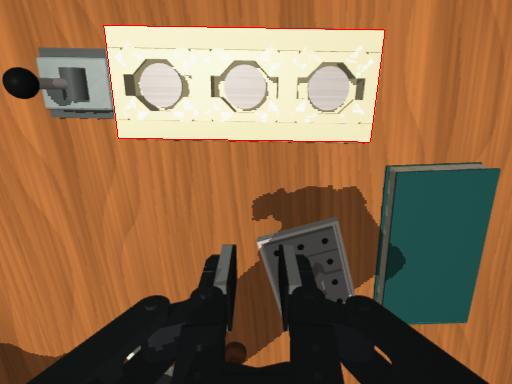

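```bash
cat > ufit.py <<'E'
from fit import *; import pickle
np.set_printoptions(precision=4,suppress=True)
V=pickle.load(open('v_unit.pkl','rb')); W=[]
for P,m in V:
    cs,_=cv2.findContours(m.astype(np.uint8),0,2); f=np.zeros(m.shape,np.uint8); cv2.drawContours(f,cs,-1,1,-1)
    f=cv2.morphologyEx(f,cv2.MORPH_OPEN,np.ones((81,81))) if 0 else f; print(m.sum(),f.sum()); W.append((P,f.astype(float)))
    r,s=fit('unit',[W[-1]],(.594,.255),yaws=[-9,-5]); print(r[:2],np.degrees(r[2]),s)
if len(W)>1:
    r,s=fit('unit',W,(.594,.255),yaws=[-5],freez=True); print('multi',r[:2],np.degrees(r[2]),r[3],s)
E
python3 ufit.py
```

```text
36069.0 36069
[0.5942 0.2554] -5.18553224395764 0.8319862945022795
```

Call:
{"api": "apply_moves", "payload": {
  "moves": [
    [[-1, -1, 0, 0, 0, 0.5], [-1, -1, 0, 0, 0, 0.5], [-1, -1, 0, 0, 0, 0.5], [-0.6, -1, 0, 0, 0, 0.5], [-0.6, -1, 0, 0, 0, 0.5], [-0.6, -1, 0, 0, 0, 0.5], [-0.6, -1, -0.5, 0, 0, 0.5], [-0.6, -1, -0.5, 0, 0, 0.5]]
  ],
  "fingers": -0.1
}}

```text
t: 30.72
tool_pos: [0.4507, -0.0303, 0.1932]
tcp_rot: [[-0.338, 0.941, 0.001], [0.941, 0.338, -0.0], [-0.0, 0.0, -1.0]]
contact_force: [-0.1, -0.8, 0.2]
grip_width: 0.0473
grasp_force: 0.0
```

Call:
{"api": "apply_moves", "payload": {
  "moves": [
    [[-0.4, -0.6, -0.5, 0, 0, 0.5], [0, 0, 0, 0, 0, 0], [0, 0, 0, 0, 0, 0]]
  ]
}}

```text
t: 31.1
tool_pos: [0.4418, -0.0438, 0.1813]
tcp_rot: [[-0.385, 0.923, 0.001], [0.923, 0.385, 0.0], [-0.0, 0.001, -1.0]]
contact_force: [0.3, 0.4, -0.2]
grip_width: 0.0467
grasp_force: 0.0
```

```bash
python3 meas.py cartridge .441 -.05 117
```

```text
t 31.1 tcp [ 0.4418 -0.0438  0.1813] yaw 112.62387807681245 uv [254.4525 176.4232]
single [ 0.44   -0.0474] 114.34034420710384 IoU 0.9673905697738069
```

View pics/fit_cartridge.png

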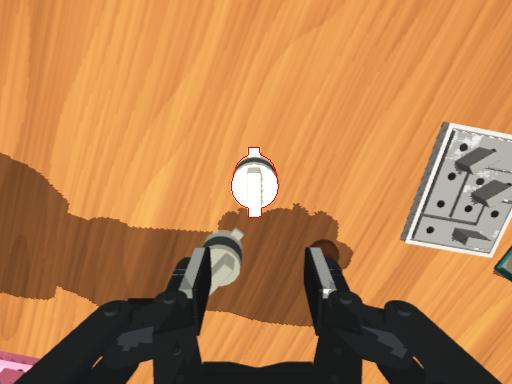

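Call:
{"api": "apply_moves", "payload": {
  "moves": [
    [[-0.07, -0.14, -0.5, 0, 0, 0.28], [0, 0, -1, 0, 0, 0], [0, 0, 0, 0, 0, 0], [0, 0, 0, 0, 0, 0]]
  ]
}}

```text
t: 31.7
tool_pos: [0.4396, -0.0476, 0.1436]
tcp_rot: [[-0.413, 0.911, -0.0], [0.911, 0.413, 0.0], [0.0, -0.0, -1.0]]
contact_force: [-0.2, 0.6, 0.4]
grip_width: 0.0469
grasp_force: 0.0
```

```bash
python3 meas.py cartridge .44 -.0474 114.3 keep
```

```text
t 31.7 tcp [ 0.4396 -0.0476  0.1436] yaw 114.39130994958755 uv [257.9869 181.6444]
single [ 0.4399 -0.047 ] 113.64484055711912 IoU 0.9509309321727267
multi [ 0.4406 -0.0486] 114.03196727327315 z -0.0042669932108493555 IoU 0.9668322588558063
```

Call:
{"api": "apply_moves", "payload": {
  "moves": [
    [[0, 0, -1, 0, 0, -0.04], [0, 0, -1, 0, 0, 0], [0, 0, -1, 0, 0, 0], [0, 0, -0.6, 0, 0, 0], [0, 0, -0.2, 0, 0, 0], [0, 0, 0, 0, 0, 0], [0, 0, 0, 0, 0, 0]]
  ]
}}

```text
t: 32.67
tool_pos: [0.4399, -0.0478, 0.049]
tcp_rot: [[-0.409, 0.913, 0.001], [0.913, 0.409, -0.0], [-0.001, 0.001, -1.0]]
contact_force: [-0.3, 0.6, -1.3]
grip_width: 0.0467
grasp_force: 0.0
```

Call:
{"api": "apply_moves", "payload": {
  "moves": [
    [[0, 0, 0, 0, 0, 0], [0, 0, 0, 0, 0, 0], [0, 0, 0, 0, 0, 0], [0, 0, 0, 0, 0, 0], [0, 0, 0, 0, 0, 0]]
  ],
  "fingers": 1
}}

```text
t: 33.3
tool_pos: [0.4397, -0.0478, 0.0486]
tcp_rot: [[-0.409, 0.913, 0.0], [0.913, 0.409, -0.0], [-0.0, 0.0, -1.0]]
contact_force: [-1.3, -0.1, 5.9]
grip_width: 0.0108
grasp_force: 61.1
```

Call:
{"api": "apply_moves", "payload": {
  "moves": [
    [[0, 0, 1, 0, 0, 0], [0, 0, 1, 0, 0, 0], [0.6, 1, 1, 0, 0, 0], [0.6, 1, 1, 0, 0, 0], [0.6, 1, 1, 0, 0, 0], [0.6, 1, 1, 0, 0, 0], [0.6, 1, 1, 0, 0, 0], [0.6, 1, 0, 0, 0, 0]]
  ]
}}

```text
t: 34.3
tool_pos: [0.5306, 0.1032, 0.2251]
tcp_rot: [[-0.408, 0.913, 0.003], [0.913, 0.408, 0.0], [-0.001, 0.003, -1.0]]
contact_force: [0.9, -0.7, -1.8]
grip_width: 0.0104
grasp_force: 60.0
```

Call:
{"api": "apply_moves", "payload": {
  "moves": [
    [[0.6, 1, 0, 0, 0, 0], [0.6, 1, 0, 0, 0, 0], [0, 0, 0, 0, 0, 0], [0, 0, 0, 0, 0, 0]]
  ]
}}

```text
t: 34.8
tool_pos: [0.559, 0.1517, 0.2229]
tcp_rot: [[-0.409, 0.913, -0.001], [0.913, 0.409, -0.0], [-0.0, -0.001, -1.0]]
contact_force: [-0.1, -0.0, -0.8]
grip_width: 0.0106
grasp_force: 60.0
```

```bash
python3 meas.py unit .5942 .2554 -5.2 keep; python3 sock.py; cp pics/fit_unit.png pics/fit_unit2.png
```

```text
t 34.8 tcp [0.559  0.1517 0.2229] yaw 114.11105500063572 uv [325.8077  90.829 ]
single [0.5934 0.2554] -5.298195436827257 IoU 0.896165754416976
multi [0.5938 0.2553] -5.246684940139129 z -0.00011019541529487242 IoU 0.8633832005709252
sock 0.82 [0.5107 0.2651 0.034 ] [260.1, 43.0]
sock 0.8 [0.6754 0.2491 0.034 ] [398.9, 130.3]
sock 0.75 [0.5973 0.2553 0.034 ] [335.3, 92.1]
tri [0.6788 0.2499 0.0263]
tri [0.5109 0.2646 0.0306]
tri [0.5949 0.2547 0.0445]
```

View pics/fit_unit2.png

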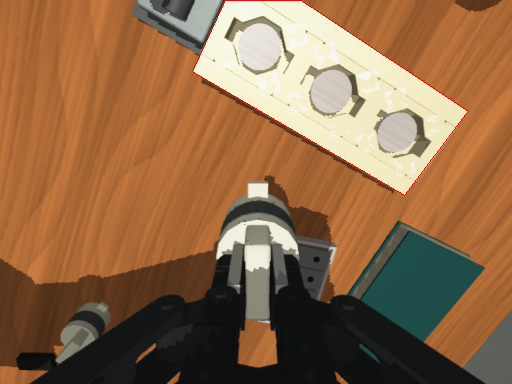

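Call:
{"api": "apply_moves", "payload": {
  "moves": [
    [[0.43, 0.35, 0, 0, 0, 0.92], [0.43, 0.35, 0, 0, 0, 0.92], [0.43, 0.35, 0, 0, 0, 0.92], [0.43, 0.35, 0, 0, 0, 0.92], [0.43, 0.35, 0, 0, 0, 0.92], [0.43, 0.35, 0, 0, 0, 0.92], [0.43, 0.35, 0, 0, 0, 0.92], [0.43, 0.35, 0, 0, 0, 0.92]]
  ]
}}

```text
t: 36.05
tool_pos: [0.6458, 0.2219, 0.2233]
tcp_rot: [[-0.93, 0.368, -0.0], [0.368, 0.93, -0.0], [-0.0, -0.0, -1.0]]
contact_force: [-0.5, -0.6, -0.4]
grip_width: 0.0111
grasp_force: 60.0
```

Call:
{"api": "apply_moves", "payload": {
  "moves": [
    [[0.43, 0.35, -1, 0, 0, 0.92], [0.43, 0.35, -1, 0, 0, 0.92], [0.44, 0.34, -1, 0, 0, 0.91], [0, 0, -1, 0, 0, 0], [0, 0, -0.8, 0, 0, 0], [0, 0, 0, 0, 0, 0], [0, 0, 0, 0, 0, 0], [0, 0, 0, 0, 0, 0]]
  ]
}}

```text
t: 37.05
tool_pos: [0.6784, 0.2484, 0.1046]
tcp_rot: [[-0.996, 0.091, 0.001], [0.091, 0.996, 0.0], [-0.001, 0.001, -1.0]]
contact_force: [-0.5, -0.1, -1.2]
grip_width: 0.0109
grasp_force: 60.0
```

```bash
cat > st.py <<'E'
from h import *
np.set_printoptions(precision=4,suppress=True)
o=get_obs(); print(o['t'],o['tool_pos'],'yaw',np.degrees(np.arctan2(o['tcp_rot'][1,0],o['tcp_rot'][0,0])),o['contact_force'],o['joint_pos'])
E
python3 st.py
```

```text
37.05 [0.6784 0.2484 0.1046] yaw 174.7630632883272 [-0.4592 -0.0521 -1.2481] [ 0.0058  0.7116 -0.6754  1.5538  0.4907  1.0496  0.6806]
```

Call:
{"api": "apply_moves", "payload": {
  "moves": [
    [[-0.036, -0.03, -0.4, 0, 0, 0], [0, 0, -0.4, 0, 0, 0], [0, 0, -0.2, 0, 0, 0], [0, 0, -0.2, 0, 0, 0], [0, 0, 0, 0, 0, 0], [0, 0, 0, 0, 0, 0]]
  ]
}}

```text
t: 37.8
tool_pos: [0.6771, 0.2476, 0.0736]
tcp_rot: [[-0.996, 0.091, 0.0], [0.091, 0.996, 0.0], [-0.0, 0.0, -1.0]]
contact_force: [-0.5, -0.9, 1.4]
grip_width: 0.0104
grasp_force: 60.4
```

Call:
{"api": "apply_moves", "payload": {
  "moves": [
    [[0.01, 0, -0.18, 0, 0, 0], [0, 0, -0.18, 0, 0, 0], [0, 0, 0, 0, 0, 0], [0, 0, 0, 0, 0, 0]]
  ]
}}

```text
t: 38.3
tool_pos: [0.6775, 0.2478, 0.0645]
tcp_rot: [[-0.996, 0.091, 0.0], [0.091, 0.996, 0.0], [-0.0, 0.0, -1.0]]
contact_force: [-1.8, 0.7, 6.0]
grip_width: 0.0103
grasp_force: 61.1
```

Call:
{"api": "apply_moves", "payload": {
  "moves": [
    [[0, 0, 0, 0, 0, -1], [0, 0, 0, 0, 0, -1], [0, 0, 0, 0, 0, -1], [0, 0, 0, 0, 0, -1], [0, 0, 0, 0, 0, -1], [0, 0, 0, 0, 0, -1], [0, 0, 0, 0, 0, -1], [0, 0, 0, 0, 0, -1]]
  ]
}}

```text
t: 39.3
tool_pos: [0.6779, 0.2475, 0.0647]
tcp_rot: [[-0.596, 0.803, 0.001], [0.803, 0.596, 0.0], [-0.001, 0.001, -1.0]]
contact_force: [-0.5, -1.6, 5.7]
grip_width: 0.0105
grasp_force: 61.0
```

Call:
{"api": "apply_moves", "payload": {
  "moves": [
    [[0, 0, 0, 0, 0, -1], [0, 0, 0, 0, 0, -1], [0, 0, 0, 0, 0, -1], [0, 0, 0, 0, 0, -1], [0, 0, 0, 0, 0, -1], [0, 0, 0, 0, 0, -1], [0, 0, 0, 0, 0, -0.9], [0, 0, 0, 0, 0, -0.8]]
  ]
}}

```text
t: 40.3
tool_pos: [0.6778, 0.2475, 0.0647]
tcp_rot: [[0.167, 0.986, 0.001], [0.986, -0.167, 0.0], [0.0, 0.001, -1.0]]
contact_force: [1.5, -1.0, 6.1]
grip_width: 0.0107
grasp_force: 61.0
```

Call:
{"api": "apply_moves", "payload": {
  "moves": [
    [[0, 0, 0, 0, 0, 0], [0, 0, 0, 0, 0, 0]]
  ]
}}

```text
t: 40.55
tool_pos: [0.6778, 0.2475, 0.0647]
tcp_rot: [[0.164, 0.986, 0.001], [0.986, -0.164, 0.0], [0.0, 0.001, -1.0]]
contact_force: [-0.6, -1.1, 6.1]
grip_width: 0.0105
grasp_force: 61.0
```

```bash
python3 st.py; python3 -c "
from station import get_obs;print(get_obs()['ft_torque'])"
```

```text
40.55 [0.6778 0.2475 0.0647] yaw 80.56922755162498 [-0.5839 -1.1466  6.052 ] [-0.2475  0.6766 -0.2809  1.5943  0.2236  0.9013 -0.7734]
[-0.13190868  0.02715076 -0.02534732]
```

Call:
{"api": "apply_moves", "payload": {
  "moves": [
    [[0, 0, 0.09, 0, 0, 0], [0, 0, 0, 0, 0, 0]]
  ]
}}

```text
t: 40.8
tool_pos: [0.6778, 0.2476, 0.067]
tcp_rot: [[0.164, 0.986, 0.001], [0.986, -0.164, 0.0], [0.0, 0.001, -1.0]]
contact_force: [0.7, 0.2, 5.6]
grip_width: 0.0106
grasp_force: 60.9
```

Call:
{"api": "apply_moves", "payload": {
  "moves": [
    [[0, 0, 0, 0, 0, 0], [0, 0, 0, 0, 0, 0], [0, 0, 0, 0, 0, 0], [0, 0, 0.6, 0, 0, 0], [0, 0, 1, 0, 0, 0], [0, 0, 1, 0, 0, 0], [0, 0, 1, 0, 0, 0], [0, 0, 1, 0, 0, 0]]
  ],
  "fingers": 0.2
}}

```text
t: 41.8
tool_pos: [0.6774, 0.2476, 0.1836]
tcp_rot: [[0.164, 0.987, 0.001], [0.987, -0.164, 0.0], [0.001, 0.001, -1.0]]
contact_force: [-0.8, 0.4, 0.6]
grip_width: 0.034
grasp_force: 0.0
```

Call:
{"api": "apply_moves", "payload": {
  "moves": [
    [[-0.6, -1, 0, 0, 0, -0.1], [-0.6, -1, 0, 0, 0, -0.1], [-0.6, -1, 0, 0, 0, -0.1], [-0.6, -1, 0, 0, 0, -0.1], [-0.6, -1, 0, 0, 0, -0.1], [-0.6, -1, 0, 0, 0, -0.1], [-0.6, -1, 0, 0, 0, -0.1], [-0.6, -1, 0, 0, 0, -0.1]]
  ],
  "fingers": -0.1
}}

```text
t: 42.8
tool_pos: [0.557, 0.0468, 0.1827]
tcp_rot: [[0.246, 0.969, 0.001], [0.969, -0.246, 0.0], [0.0, 0.001, -1.0]]
contact_force: [0.3, -0.3, 0.4]
grip_width: 0.0467
grasp_force: 0.0
```

Call:
{"api": "apply_moves", "payload": {
  "moves": [
    [[-0.6, -1, 0, 0, 0, -0.1], [-0.6, -1, 0, 0, 0, -0.1], [-0.6, -1, 0, 0, 0, -0.1], [-0.6, -1, 0, 0, 0, -0.1], [-0.6, -1, 0, 0, 0, -0.1], [-0.5, -1, 0, 0, 0, -0.1], [-0.5, -1, 0, 0, 0, 0], [-0.5, -0.6, 0, 0, 0, 0]]
  ]
}}

```text
t: 43.8
tool_pos: [0.4446, -0.1436, 0.1826]
tcp_rot: [[0.307, 0.952, 0.001], [0.952, -0.307, -0.0], [0.0, 0.001, -1.0]]
contact_force: [0.4, 0.3, 0.1]
grip_width: 0.0468
grasp_force: 0.0
```

Call:
{"api": "apply_moves", "payload": {
  "moves": [
    [[0, 0, 0, 0, 0, 0], [0, 0, 0, 0, 0, 0]]
  ]
}}

```text
t: 44.05
tool_pos: [0.4455, -0.1419, 0.1822]
tcp_rot: [[0.306, 0.952, 0.001], [0.952, -0.306, 0.0], [0.0, 0.001, -1.0]]
contact_force: [1.0, 0.2, 0.5]
grip_width: 0.0471
grasp_force: 0.0
```

```bash
rm v_cartridge.pkl; python3 meas.py cartridge .44 -.142 73
```

```text
t 44.05 tcp [ 0.4455 -0.1419  0.1822] yaw 72.20550348193768 uv [252.6875 172.4901]
single [ 0.4396 -0.1398] 72.32166198175307 IoU 0.9360729259240798
```

View pics/fit_cartridge.png

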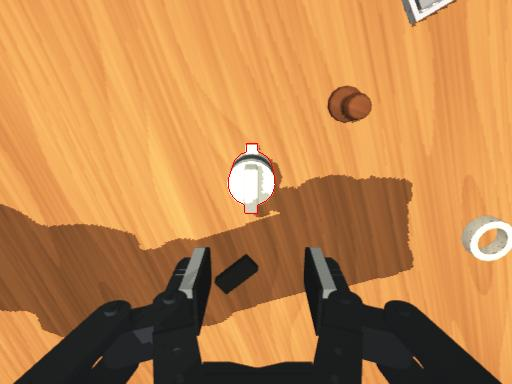

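Call:
{"api": "apply_moves", "payload": {
  "moves": [
    [[-0.24, 0.08, -0.5, 0, 0, 0.02], [0, 0, -1, 0, 0, 0], [0, 0, 0, 0, 0, 0], [0, 0, 0, 0, 0, 0]]
  ]
}}

```text
t: 44.65
tool_pos: [0.4388, -0.1403, 0.1443]
tcp_rot: [[0.304, 0.953, -0.0], [0.953, -0.304, 0.0], [0.0, -0.0, -1.0]]
contact_force: [-0.4, -0.1, -0.5]
grip_width: 0.0474
grasp_force: 0.0
```

```bash
python3 meas.py cartridge .4396 -.1398 72.3 keep
```

```text
t 44.65 tcp [ 0.4388 -0.1403  0.1443] yaw 72.3192152569823 uv [258.4981 180.2853]
single [ 0.4393 -0.1405] 72.9945532144309 IoU 0.9246274101094321
multi [ 0.4385 -0.1425] 72.49337298414665 z -0.008468415734326436 IoU 0.9571790758836576
```

Call:
{"api": "apply_moves", "payload": {
  "moves": [
    [[0.01, 0, -1, 0, 0, 0.03], [0, 0, -1, 0, 0, 0], [0, 0, -1, 0, 0, 0], [0, 0, -0.6, 0, 0, 0], [0, 0, -0.22, 0, 0, 0], [0, 0, 0, 0, 0, 0], [0, 0, 0, 0, 0, 0]]
  ]
}}

```text
t: 45.62
tool_pos: [0.4395, -0.1406, 0.0493]
tcp_rot: [[0.301, 0.954, 0.001], [0.954, -0.301, -0.0], [0.0, 0.001, -1.0]]
contact_force: [-0.0, 0.0, -0.1]
grip_width: 0.0469
grasp_force: 0.0
```

Call:
{"api": "apply_moves", "payload": {
  "moves": [
    [[0, 0, 0, 0, 0, 0], [0, 0, 0, 0, 0, 0], [0, 0, 0, 0, 0, 0], [0, 0, 0, 0, 0, 0], [0, 0, 0, 0, 0, 0]]
  ],
  "fingers": 1
}}

```text
t: 46.25
tool_pos: [0.4393, -0.1406, 0.0489]
tcp_rot: [[0.301, 0.954, 0.0], [0.954, -0.301, -0.0], [-0.0, 0.0, -1.0]]
contact_force: [-0.4, 0.2, 6.3]
grip_width: 0.0109
grasp_force: 60.5
```

Call:
{"api": "apply_moves", "payload": {
  "moves": [
    [[0, 0, 1, 0, 0, 0], [0, 0, 1, 0, 0, 0], [0, 0, 1, 0, 0, 0.5], [0.4, 0.9, 1, 0, 0, 0.9], [0.4, 1, 1, 0, 0, 0.9], [0.4, 1, 1, 0, 0, 0.9], [0.4, 1, 0, 0, 0, 0.9], [0.4, 1, 0, 0, 0, 0.9]]
  ]
}}

```text
t: 47.25
tool_pos: [0.4891, -0.0169, 0.198]
tcp_rot: [[-0.221, 0.975, -0.001], [0.975, 0.221, -0.0], [0.0, -0.001, -1.0]]
contact_force: [0.2, 0.6, -1.5]
grip_width: 0.0107
grasp_force: 59.4
```

Call:
{"api": "apply_moves", "payload": {
  "moves": [
    [[0.4, 1, 0, 0, 0, 0.9], [0.4, 1, 0, 0, 0, 0.9], [0.4, 1, 0, 0, 0, 0.9], [0.4, 1, 0, 0, 0, 0.9], [0.4, 1, 0, 0, 0, 0.9], [0.4, 1, 0, 0, 0, 0.9], [0.4, 1, 0, 0, 0, 0.9], [0.4, 1, 0, 0, 0, 0.9]]
  ]
}}

```text
t: 48.25
tool_pos: [0.5695, 0.1837, 0.1983]
tcp_rot: [[-0.829, 0.559, -0.0], [0.559, 0.829, 0.0], [0.0, -0.0, -1.0]]
contact_force: [0.3, -0.3, -0.8]
grip_width: 0.0109
grasp_force: 59.4
```

Call:
{"api": "apply_moves", "payload": {
  "moves": [
    [[0.4, 1, 0, 0, 0, 0.9], [0.4, 1, 0, 0, 0, 0.9], [0.2, 0.9, 0, 0, 0, 0.9], [0, 0, 0, 0, 0, 0.9], [0, 0, 0, 0, 0, 0.9], [0, 0, -0.5, 0, 0, 0], [0, 0, 0, 0, 0, 0], [0, 0, 0, 0, 0, 0]]
  ]
}}

```text
t: 49.25
tool_pos: [0.594, 0.2546, 0.1858]
tcp_rot: [[-0.992, 0.128, -0.0], [0.128, 0.992, -0.0], [0.0, -0.0, -1.0]]
contact_force: [-0.3, 0.3, -0.4]
grip_width: 0.0105
grasp_force: 59.4
```

```bash
python3 st.py
```

```text
49.25 [0.594  0.2546 0.1858] yaw 172.63624854712984 [-0.3475  0.3496 -0.3745] [-0.0546  0.4876 -0.6071  1.6863  0.3102  1.0659  0.6833]
```

Call:
{"api": "apply_moves", "payload": {
  "moves": [
    [[0, 0.03, -0.8, 0, 0, 0.35], [0, 0, -0.9, 0, 0, 0], [0, 0, -0.9, 0, 0, 0], [0, 0, -0.8, 0, 0, 0], [0, 0, 0, 0, 0, 0], [0, 0, 0, 0, 0, 0]]
  ]
}}

```text
t: 50.0
tool_pos: [0.5943, 0.2556, 0.1015]
tcp_rot: [[-0.996, 0.091, 0.0], [0.091, 0.996, 0.0], [-0.0, 0.0, -1.0]]
contact_force: [-0.7, 1.1, 0.2]
grip_width: 0.0106
grasp_force: 59.4
```

```bash
python3 st.py
```

```text
50.0 [0.5943 0.2556 0.1015] yaw 174.78490439829582 [-0.7132  1.0856  0.1869] [-0.0802  0.5797 -0.5781  1.7492  0.3836  0.9268  0.6624]
```

Call:
{"api": "apply_moves", "payload": {
  "moves": [
    [[-0.01, 0, -0.4, 0, 0, 0], [0, 0, -0.3, 0, 0, 0], [0, 0, -0.2, 0, 0, 0], [0, 0, -0.2, 0, 0, 0], [0, 0, 0, 0, 0, 0], [0, 0, 0, 0, 0, 0]]
  ]
}}

```text
t: 50.75
tool_pos: [0.5938, 0.2553, 0.0738]
tcp_rot: [[-0.996, 0.091, 0.0], [0.091, 0.996, -0.0], [-0.0, -0.0, -1.0]]
contact_force: [-0.8, -1.7, 0.9]
grip_width: 0.0107
grasp_force: 59.8
```

Call:
{"api": "apply_moves", "payload": {
  "moves": [
    [[0, 0, -0.18, 0, 0, 0], [0, 0, -0.18, 0, 0, 0], [0, 0, 0, 0, 0, 0], [0, 0, 0, 0, 0, 0]]
  ]
}}

```text
t: 51.25
tool_pos: [0.594, 0.2554, 0.0647]
tcp_rot: [[-0.996, 0.091, 0.0], [0.091, 0.996, 0.0], [-0.0, 0.0, -1.0]]
contact_force: [-1.7, -0.9, 6.5]
grip_width: 0.0108
grasp_force: 60.5
```

Call:
{"api": "apply_moves", "payload": {
  "moves": [
    [[0, 0, 0, 0, 0, -1], [0, 0, 0, 0, 0, -1], [0, 0, 0, 0, 0, -1], [0, 0, 0, 0, 0, -1], [0, 0, 0, 0, 0, -1], [0, 0, 0, 0, 0, -1], [0, 0, 0, 0, 0, -1], [0, 0, 0, 0, 0, -1]]
  ]
}}

```text
t: 52.25
tool_pos: [0.5943, 0.2553, 0.0648]
tcp_rot: [[-0.596, 0.803, 0.001], [0.803, 0.596, 0.0], [-0.0, 0.001, -1.0]]
contact_force: [-0.8, -0.5, 6.9]
grip_width: 0.0108
grasp_force: 60.4
```

Call:
{"api": "apply_moves", "payload": {
  "moves": [
    [[0, 0, 0, 0, 0, -1], [0, 0, 0, 0, 0, -1], [0, 0, 0, 0, 0, -1], [0, 0, 0, 0, 0, -1], [0, 0, 0, 0, 0, -1], [0, 0, 0, 0, 0, -1], [0, 0, 0, 0, 0, -0.9], [0, 0, 0, 0, 0, -0.8]]
  ]
}}

```text
t: 53.25
tool_pos: [0.5942, 0.2553, 0.0648]
tcp_rot: [[0.167, 0.986, 0.001], [0.986, -0.167, 0.0], [0.0, 0.001, -1.0]]
contact_force: [-0.3, 0.1, 6.5]
grip_width: 0.0105
grasp_force: 60.4
```

Call:
{"api": "apply_moves", "payload": {
  "moves": [
    [[0, 0, 0, 0, 0, 0], [0, 0, 0, 0, 0, 0]]
  ]
}}

```text
t: 53.5
tool_pos: [0.5942, 0.2554, 0.0648]
tcp_rot: [[0.164, 0.986, 0.001], [0.986, -0.164, 0.0], [0.0, 0.001, -1.0]]
contact_force: [-0.8, -0.2, 6.3]
grip_width: 0.0106
grasp_force: 60.4
```

```bash
python3 st.py
```

```text
53.5 [0.5942 0.2554 0.0648] yaw 80.57350236297277 [-0.7712 -0.1801  6.271 ] [-0.3821  0.5653 -0.1651  1.7888  0.1238  0.7967 -0.7731]
```

Call:
{"api": "apply_moves", "payload": {
  "moves": [
    [[0, 0, 0.09, 0, 0, 0], [0, 0, 0, 0, 0, 0]]
  ]
}}

```text
t: 53.75
tool_pos: [0.5942, 0.2553, 0.0671]
tcp_rot: [[0.164, 0.986, 0.001], [0.986, -0.164, 0.0], [0.0, 0.001, -1.0]]
contact_force: [-0.0, -0.5, 4.7]
grip_width: 0.0105
grasp_force: 60.3
```

Call:
{"api": "apply_moves", "payload": {
  "moves": [
    [[0, 0, 0, 0, 0, 0], [0, 0, 0, 0, 0, 0], [0, 0, 0, 0, 0, 0], [0, 0, 0.6, 0, 0, 0], [0, 0, 1, 0, 0, 0], [0, 0, 1, 0, 0, 0], [0, 0, 1, 0, 0, 0], [0, 0, 1, 0, 0, 0]]
  ],
  "fingers": 0.2
}}

```text
t: 54.75
tool_pos: [0.5938, 0.2553, 0.1838]
tcp_rot: [[0.164, 0.987, 0.001], [0.987, -0.164, 0.0], [0.001, 0.001, -1.0]]
contact_force: [-0.7, 0.9, 0.7]
grip_width: 0.034
grasp_force: 0.0
```

Call:
{"api": "apply_moves", "payload": {
  "moves": [
    [[-0.8, -0.8, 0.4, 0, 0, 0], [-0.8, -0.8, 0.4, 0, 0, 0], [-0.8, -0.8, 0.4, 0, 0, 0], [-0.8, -0.8, 0.4, 0, 0, 0], [-0.8, -0.8, 0, 0, 0, 0], [0, 0, 0, 0, 0, 0], [0, 0, 0, 0, 0, 0]]
  ],
  "fingers": 1
}}

```text
t: 55.62
tool_pos: [0.4943, 0.1557, 0.2226]
tcp_rot: [[0.164, 0.987, 0.001], [0.987, -0.164, 0.001], [0.001, 0.001, -1.0]]
contact_force: [0.5, -0.3, -0.3]
grip_width: -0.0003
grasp_force: 0.0
```

```bash
python3 meas.py unit .5938 .2553 -5.2 | head -1; python3 sock.py;  python3 - <<'E'
from h import *
for t in ('plate_large','cartridge0'):
  for n in ('top',):
    capture(n); P=pose(n)
    for r in landmark_of(n,t): print(t,round(r['score'],2),np.round(atz(P,r['uv'],.01),3))
a=capture('top')[110:300,110:300]; b=capture('wrist'); a=cv2.resize(a,(384,384)); cv2.imwrite('pics/chk.png',np.hstack([b,a])[:, :])
c=cv2.imread('pics/chk.png'); cv2.imwrite('pics/chk.png',cv2.resize(c,(800,343)))
E
```

```text
t 55.625 tcp [0.4943 0.1557 0.2226] yaw 80.58799386007577 uv [334.8788  56.6732]
sock 0.81 [0.5118 0.2639 0.034 ] [257.6, 59.0]
tip 0.98 [0.4067 0.2714 0.07  ] [136.2, 67.7]
tip 0.63 [0.6033 0.0883 0.07  ] [374.4, 225.3]
tri [0.5116 0.2623 0.0585]
plate_large 0.77 [0.626 0.049 0.01 ]
cartridge0 0.57 [0.676 0.249 0.01 ]
```

View pics/chk.png

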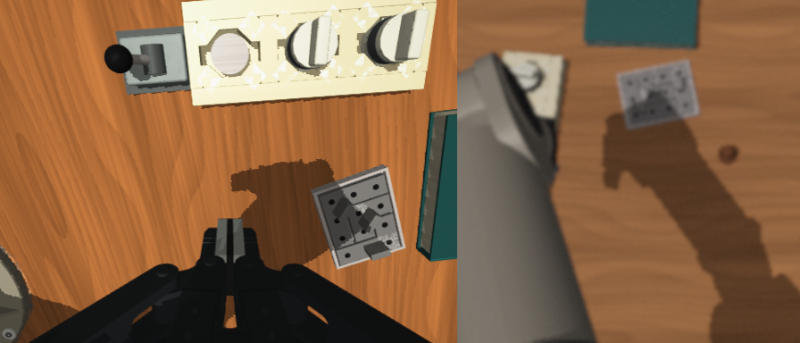

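Call:
{"api": "apply_moves", "payload": {
  "moves": [
    [[-0.9, 0.81, 0, 0, 0, 0.12], [-0.9, 0.81, 0, 0, 0, 0.12], [-0.9, 0.81, 0, 0, 0, 0.12], [-0.9, 0.81, 0, 0, 0, 0.12], [-0.9, 0.81, 0, 0, 0, 0.12], [-0.9, 0.81, 0, 0, 0, 0.12], [0, 0, -0.8, 0, 0, 0], [0, 0, -0.8, 0, 0, 0]]
  ]
}}

```text
t: 57.18
tool_pos: [0.3587, 0.2771, 0.1816]
tcp_rot: [[0.088, 0.996, 0.001], [0.996, -0.088, 0.001], [0.001, 0.001, -1.0]]
contact_force: [-0.1, -0.6, 0.2]
grip_width: 0.0
grasp_force: 0.0
```

Call:
{"api": "apply_moves", "payload": {
  "moves": [
    [[0, 0, 0, 0, 0, 0], [0, 0, 0, 0, 0, 0]]
  ]
}}

```text
t: 57.42
tool_pos: [0.3591, 0.2769, 0.1825]
tcp_rot: [[0.089, 0.996, 0.0], [0.996, -0.089, 0.0], [0.0, 0.0, -1.0]]
contact_force: [0.9, 0.3, -0.4]
grip_width: 0.0001
grasp_force: 0.0
```

```bash
python3 st.py
python3 - <<'E'
from fit import *
# locked height check from the stored top picture is too coarse; use newest scene view
n='scene'; P=pose(n); capture(n)
for xy in ((.6775,.2476),(.5938,.2553)):
    m=near(n,P,'cartridge0',xy,.05,12)
    if m is None: print('none'); continue
    for z in (.010,.019,.025,.034): print(xy,z,round(fit('cartridge',[(P,m)],xy,yaws=[84.7],z=z)[1],3))
E
```

```text
57.425 [0.3591 0.2769 0.1825] yaw 84.89005916685423 [ 0.924   0.296  -0.4214] [-0.4844  0.1387 -0.3388  2.1186  0.059   0.8924 -0.9464]
(0.6775, 0.2476) 0.01 0.816
(0.6775, 0.2476) 0.019 0.822
(0.6775, 0.2476) 0.025 0.818
(0.6775, 0.2476) 0.034 0.81
(0.5938, 0.2553) 0.01 0.837
(0.5938, 0.2553) 0.019 0.833
(0.5938, 0.2553) 0.025 0.83
(0.5938, 0.2553) 0.034 0.825
```

Call:
{"api": "apply_moves", "payload": {
  "moves": [
    [[0, 0, -1, 0, 0, 0], [0, 0, -1, 0, 0, 0], [0, 0, -1, 0, 0, 0], [0, 0, -1, 0, 0, 0], [0, 0, -0.7, 0, 0, 0], [0, 0, -0.4, 0, 0, 0], [0, 0, 0, 0, 0, 0]]
  ]
}}

```text
t: 58.45
tool_pos: [0.3587, 0.2767, 0.0542]
tcp_rot: [[0.089, 0.996, -0.0], [0.996, -0.089, -0.0], [-0.0, -0.0, -1.0]]
contact_force: [-0.1, 0.4, 0.3]
grip_width: 0.0
grasp_force: 0.0
```

Call:
{"api": "apply_moves", "payload": {
  "moves": [
    [[0.3, -0.027, 0, 0, 0, 0], [0.3, -0.027, 0, 0, 0, 0], [0.3, -0.027, 0, 0, 0, 0], [0.3, -0.027, 0, 0, 0, 0], [0.3, -0.027, 0, 0, 0, 0], [0.3, -0.027, 0, 0, 0, 0], [0.3, -0.027, 0, 0, 0, 0], [0.3, -0.027, 0, 0, 0, 0]]
  ]
}}

```text
t: 59.45
tool_pos: [0.4193, 0.2712, 0.0542]
tcp_rot: [[0.089, 0.996, -0.0], [0.996, -0.089, -0.0], [-0.0, -0.0, -1.0]]
contact_force: [-2.8, 0.3, -1.2]
grip_width: -0.0001
grasp_force: 0.8
```

Call:
{"api": "apply_moves", "payload": {
  "moves": [
    [[0, 0, 0, 0, 0, 0], [0, 0, 0, 0, 0, 0]]
  ]
}}

```text
t: 59.7
tool_pos: [0.4187, 0.2713, 0.0542]
tcp_rot: [[0.089, 0.996, -0.0], [0.996, -0.089, -0.0], [-0.0, -0.0, -1.0]]
contact_force: [1.2, -0.2, -0.2]
grip_width: -0.0001
grasp_force: 0.0
```

Call:
{"api": "apply_moves", "payload": {
  "moves": [
    [[0.15, -0.014, 0, 0, 0, 0], [0.1, -0.009, 0, 0, 0, 0], [0, 0, 0, 0, 0, 0]]
  ]
}}

```text
t: 60.08
tool_pos: [0.4251, 0.2708, 0.0543]
tcp_rot: [[0.089, 0.996, -0.0], [0.996, -0.089, 0.0], [0.0, -0.0, -1.0]]
contact_force: [-1.7, 0.3, -0.9]
grip_width: -0.0002
grasp_force: 0.2
```

Call:
{"api": "apply_moves", "payload": {
  "moves": [
    [[0.1, -0.009, 0, 0, 0, 0], [0.1, -0.009, 0, 0, 0, 0], [0, 0, 0, 0, 0, 0]]
  ]
}}

```text
t: 60.45
tool_pos: [0.4263, 0.2705, 0.0538]
tcp_rot: [[0.087, 0.996, -0.005], [0.996, -0.087, -0.002], [-0.002, -0.005, -1.0]]
contact_force: [-26.4, 1.5, 14.7]
grip_width: 0.0004
grasp_force: 13.2
```

Call:
{"api": "apply_moves", "payload": {
  "moves": [
    [[-0.4, 0.037, 0, 0, 0, 0], [-0.6, 0.05, 0, 0, 0, 0], [-0.6, 0, 1, 0, 0, 0], [0, 0, 1, 0, 0, 0], [0, 0, 1, 0, 0, 0], [0, 0, 1, 0, 0, 0], [0.3, -1, 1, 0, 0, 0], [0.6, -1, 1, 0, 0, 0]]
  ]
}}

```text
t: 61.45
tool_pos: [0.412, 0.2221, 0.2052]
tcp_rot: [[0.088, 0.996, 0.001], [0.996, -0.088, 0.0], [0.0, 0.0, -1.0]]
contact_force: [0.5, -0.1, -0.1]
grip_width: 0.0005
grasp_force: 0.0
```

Call:
{"api": "apply_moves", "payload": {
  "moves": [
    [[0.9, -1, 0.5, 0, 0, 0], [0.9, -1, 0, 0, 0, 0], [0.9, -0.5, 0, 0, 0, 0], [0.9, 0, 0, 0, 0, 0], [0, 0, 0, 0, 0, 0], [0, 0, 0, 0, 0, 0]]
  ]
}}

```text
t: 62.2
tool_pos: [0.5018, 0.1602, 0.2166]
tcp_rot: [[0.089, 0.996, -0.0], [0.996, -0.089, -0.0], [-0.0, -0.0, -1.0]]
contact_force: [0.4, 0.2, -0.6]
grip_width: 0.0001
grasp_force: 0.0
```

```bash
python3 st.py; python3 sock.py; python3 -c "
from h import *
cv2.imwrite('pics/end.png',capture('wrist'))"
```

```text
62.2 [0.5018 0.1602 0.2166] yaw 84.9152054187269 [ 0.4464  0.1577 -0.597 ] [-0.243   0.2105 -0.215   1.9408  0.053   0.9961 -0.571 ]
sock 0.89 [0.5114 0.2649 0.034 ] [258.3, 63.4]
tip 0.9 [0.4518 0.2685 0.07  ] [187.7, 62.5]
tip 0.66 [0.6329 0.0732 0.07  ] [392.4, 250.7]
tri [ 0.5122  0.268  -0.018 ]
```

View pics/end.png

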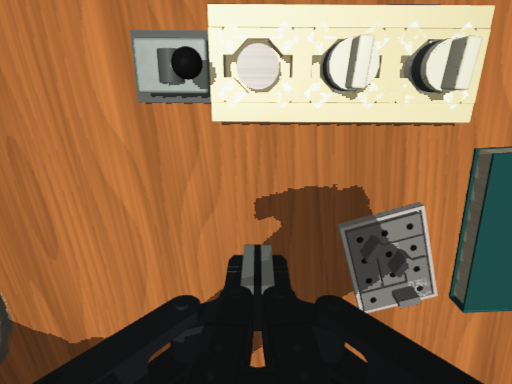

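```bash
python3 -c "
from station import sign_off
print(sign_off())"
```

```text
the job is handed in; nothing more can be done
None
```

The job is done and handed in at about 62 s: all three plates lie flat in the tray, both cartridges (only two were on the table) are turned and locked in sockets 1 and 2, and the lever was flipped to on last. The final wrist picture shows all of this; a height check of the locked cartridges was too coarse to add proof.

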